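# Start the extractor and the saw, shut the stop flap

## Robot

A 6-joint arm with a two-finger parallel gripper is mounted at the origin on the work surface. World frame = base frame: x ahead of the robot, y to its left, z up, the work surface at z = 0. Lengths are in m, angles in degrees, forces in N, time in s.
With the tool pointing down it reaches from about 0.3 to 0.75 m from the base axis. Payload 8.5 kg.
Tool frame: the origin (TCP) lies at the very end of the fingers, on their centre line; the grasp point (between the pads) lies env.pinch_z behind it (env.pinch_z is the distance from the TCP to the grasp point, in m); z points along the fingers, y is the line along which they close (so a half turn about z gives the same grasp; the last joint's range is limited). The gripper opens to 85 mm and grips with 20 to 120 N. Pads are 22 mm wide; open, the fingers measure 114 mm over their backs; the gripper's body (76 mm by 85 mm) begins 54 mm behind the grasp point. The pads swing forward as they close: fully open they stand 13 mm farther back than shut.
Start: joints at [-83.268, 21.807, 74.336, -0, 83.858, -12.336], TCP at [0.18, -0.52, 0.231] pointing down, gripper open.
Joint ranges: [-178.18, 178.18], [-50.72, 133.34], [12.68, 142.11], [-81.47, 261.47], [9.98, 163.14], [-165.26, 165.26]. Speed limits (degrees/s): [136.94, 136.94, 180, 180, 180, 180].

## Interface

Orientations are given as a 3x3 rotation matrix whose columns are the frame's x, y, z axes.
In Python, from rig import telemetry, get_image, env gives the robot as it stands. The module is installed in compiled form; this text tells all that it offers.
- The arm moves only by the tool apply_moves, never from a script. Its argument "series" is a list of rows, each a list of 7 numbers: the shift along the tool's x, y, z in mm, then the turn, a rotation vector about the tool's x, y, z in degrees, then the opening, from 0 (shut) to 1 (fully open). A call has 1 to 12 rows; each row shifts and turns the commanded pose from where the row before left it, along the tool's axes as they then stand; what a row does not reach is not made up. A row lasts 1/8 s, in which the tool goes at most 62.5 mm and 10.7 degrees, less where a joint would pass 70% of its speed; a pose out of reach is approached as far as the arm can. A call with a gripper value outside its range is refused whole. The fingers move at their own pace and stop on an object; "grip_force" is the grip in N (left out, the last holds). Time passes only in rows, so rows that do not move let the fingers close. It gives the time, the measured TCP pose, the force, the opening and the grip force at its end, in the units of the state.
- telemetry.observe(): the state, without advancing time (a new reading comes with each control period).
- get_image(name): name is "side" or "top"; returns a dict with "frame" (420x560x3 uint8, red, green, blue), "z_map" (420x560 float32, m along the optical axis (not along the pixel's ray), 0 where there is no reading), "vertical_fov" (degrees; the focal length in pixels is half the picture's height over the tangent of half this angle, whatever the lens; pixels are square), "cx", "cy" (the principal point, pixels), "dist" ([k1, k2, p1, p2, k3] as OpenCV has them; the pictures are not rectified), "eye" and "attitude" of the camera in the world. Camera axes: x right, y up, looking along -z (the intrinsics and any distortion apply to the point x, -y, -z); pixel columns grow to the right and rows downward; lengths in m; the calibration is good to about 2 mm. A picture is of the moment at which its call begins.
- env.close_job(): hands the job in; it is judged then, once.
The state is a dict: "time_s": time; "q": joint angles; "qvel": joint speeds; "joint_efforts": joint torques, N m; "position": TCP position; "tool_rot": TCP orientation; "ft_force": force on the tool from outside, world axes, zero at the start; "wrist_torque": the same for the moment, N m; "grip_width": finger opening in m; "gripper_force": force on a finger pad.
Only numpy, scipy, OpenCV 4.12 (cv2) and the standard library are available. Lean on these libraries where they do the work, as an engineer would, in place of code of your own. Each camera call takes 0.05 s, during which the arm holds its last target. There are 200 camera calls.

## Task

Get the saw running for a cut: first switch on the dust extractor by pressing down the raised edge of the left-hand rocker (as seen from the robot) on the twin switch, then press the round start button in the open saw switch right down, then push that switch's flap fully shut over its buttons. Do it by touch alone with the closed fingers, gripping nothing: leave the lamp's rocker beside it on, press neither the square stop button nor the stop mushroom on the flap, and leave the loose things on the bench where they lie.

Things in the scene. Friction and masses are not known exactly. Their poses are not given: they have to be found in the camera images.
- twin_switch: the twin switch: light grey box fixed to the bench, 75 mm along its x, 140 mm along its y, top 50 mm above the bench, with two white rocker plates side by side (68 mm apart, 34 mm either side of the middle). Origin: centre of its underside. x points away from the robot's side, y to the left as seen from the robot, z up; it may be turned by up to 0.3 rad. The left rocker (+y) is the dust extractor's, the right one (-y) the bench lamp's
- extractor_rocker (a joint): the left rocker, for the dust extractor: a plate 60 mm (along the box's x) by 50 mm that rocks about its middle line (parallel to the box's y, 50 mm above the bench) and stays as it is left; takes about 1.5 N at its edge, and up to 4 N nearer the middle as a flat fingertip follows it down. 0 rad = off: its edge on the robot's side stands up (62 mm above the bench), its other edge is down. 0.40 rad = on: the edge on the robot's side is down (about 50 mm above the bench)
- extractor_rocker_edge (a point): point on the top face of the extractor's rocker, 22 mm from its middle line towards the edge on the robot's side: the place to press. It moves with the rocker (60 mm above the bench when off, about 51 mm when on); its x and y axes are those of the twin switch, tilted with the rocker
- lamp_rocker (a joint): the right rocker, for the bench lamp, alike; it starts on (0.40 rad, edge on the robot's side down) and is to be left so
- saw_switch: the saw's switch: black box fixed to the bench, 110 mm along its x, 80 mm along its y, grey face 58 mm above the bench, with a hinged grey flap that starts open. Origin: centre of its underside. x points away from the robot's side, y to the left, z up; it may be turned by up to 0.3 rad. On the face stand a round start button (28 mm from the middle to the robot's side) and a square stop button (22 mm from the middle to the far side, close to the hinge)
- saw_start (a joint): the round start button of the saw switch, 24 mm across, stands 10 mm proud of the face; 0 = up, 0.006 m = fully down; sprung, takes 5 N to press fully and comes back by itself
- saw_start_top (a point): centre of the start button's top, 68 mm above the bench when up; moves with the button
- saw_stop (a joint): the square stop button, 28 mm, stands 13 mm proud of the face, 50 mm from the start button towards the hinge; 0 = up, 0.006 m = down; sprung, 5 N. Not to be pressed
- flap (a joint): the flap of the saw switch, a shallow cover 110 mm long (hinge to free edge) and 80 mm wide with a small lip at its free edge. Hinged along the face's far edge. 0 rad = shut, lying over the buttons; pi/2 = upright; it starts open at 1.75 to 2.1 rad, leaning away from the robot, and ends at 2.2. Stiff hinge: it stays where it is left and takes about 1 N at its free end
- flap_hinge (a point): middle of the flap's hinge line, 60 mm above the bench, 50 mm from the switch's middle on its far side; fixed; its axes are those of the saw switch (the hinge line is its y)
- flap_push (a point): point on the outer face of the flap, 90 mm from the hinge line, 17 mm outside the hinge plane: a good place to push. Its z axis points out of the outer face (up when shut, away from the robot when upright), its -x axis points from the hinge to the free edge
- flap_mushroom (a joint): round black stop mushroom on the outer face of the flap, 30 mm across, 18 mm proud, its middle 28 mm from the hinge line (above the stop button when shut); 0 = out, 0.006 m = pressed in; sprung, 8 N. Not to be pressed
- tape_measure: loose bystander: black tape measure standing on edge, 75 x 37 x 68 mm high, between the two switches; origin under its centre
- push_block: loose bystander: plywood push block 240 x 22 x 56 mm with an upright handle to 130 mm, far from the robot in front of the aluminium fence; origin under its centre
- pencil: loose bystander: flat carpenter's pencil 175 x 13 x 8 mm, lying across the robot's side of the saw switch, its centre 95 mm from the switch's centre; origin under its centre
- offcut: loose bystander: dark hardwood offcut 44 x 92 x 28 mm high, behind the twin switch (the side away from the robot), its centre 120 mm from the switch's centre; origin under its centre
- ear_muffs: loose bystander: black ear defenders lying down, about 160 x 170 x 88 mm, far to the left; origin under the middle between the cups
- try_square: loose bystander: wood and steel try square, 150 mm stock (18 mm high) and 200 mm blade, far to the right; origin under the middle of the stock
- glue_bottle: loose bystander: white bottle 64 mm across and 170 mm tall, to the right and far; origin under its centre

How it is judged (in metres and radians):
On the way, in this order (a step that is already met when the one before it is completed fails the run):
1. the extractor's rocker is pressed over to on (value of joint extractor_rocker above 0.28 rad), for 0.1 s.
2. the saw's start button is pressed down (4.5 of its 6 mm) (value of joint saw_start above 0.0045 m), for 0.05 s.
3. the flap is pushed shut (value of joint flap below 0.08 rad), for 0.2 s.
At the end, for the whole second after the job is handed in: the extractor's rocker and the lamp's rocker are both on (over 0.28 of 0.40 rad), the flap is shut (within 0.08 rad), and the start button, stop button and mushroom are all out (within 1.5 mm) (value of joint each of extractor_rocker, lamp_rocker above 0.28 rad and value of joint flap below 0.08 rad and value of joint each of saw_start, saw_stop, flap_mushroom below 0.0015 m); the robot touches nothing.
It fails at once if the saw is started, or its flap shut, while the extractor is off ((value of joint saw_start above 0.003 m or value of joint flap below 0.5 rad) and value of joint extractor_rocker below 0.28 rad).
It fails at once if the flap is gripped or forced (fingers on it with over 35 N) (contact force between the fingers and flap above 35 N).
It fails at once if the lamp's rocker is switched off (value of joint lamp_rocker below 0.25 rad).
It fails at once if the square stop button or the stop mushroom on the flap is pressed (over 3 mm) (value of joint any of saw_stop, flap_mushroom above 0.003 m).
It fails at once if a loose thing on the bench is lifted, carried or pushed away (over 25 mm) (distance of any of tape_measure, push_block, pencil, offcut, ear_muffs, try_square, glue_bottle from where it was at the start of the episode above 0.025 m).
It also fails if it takes over 61 s, if anything falls off the work surface, if the arm or the gripper's body presses on something with over 40 N, if the wrist force passes 120 N, or if a joint passes its speed limit or range.

## Working session

There is one attempt and no reset: what is moved stays moved. The work goes in short steps, Python scripts to look and compute and a tool call to move; the robot and the scene stay as the last step left them, time stands still between calls to the robot, and variables do not carry over. Pictures are saved under pics/ and viewed, at most 10 in all, crops included, and the job is handed in when it is done.

Besides the shell and the picture viewer there is one more tool, called after "Request:" as a command line: name --pt "numbers of a row" for each row, then --argument value for the rest. apply_moves: Moves the arm, as the interface text tells. Its arguments: {"type":"object","properties":{"series":{"type":"array"},"grip_force":{"type":"number"}},"required":["series"]}

```bash
mkdir -p pics
cat > h.py <<'E'
import numpy as np, cv2
from rig import telemetry, get_image, env
def K(im):
    h,w=im["frame"].shape[:2]; f=h/2/np.tan(np.radians(im["vertical_fov"])/2)
    return np.array([[f,0,im["cx"]],[0,f,im["cy"]],[0,0,1]])
def rays(im,uv):
    p=cv2.undistortPoints(np.array(uv,float).reshape(-1,1,2),K(im),np.array(im["dist"],float))[:,0]
    d=np.c_[p[:,0],-p[:,1],-np.ones(len(p))]
    return d@np.array(im["attitude"]).T
def onz(im,uv,z):
    d=rays(im,uv); e=np.array(im["eye"]); z=np.broadcast_to(z,len(d))
    return e+d*((z-e[2])/d[:,2])[:,None]
def depth(im,uv):
    d=rays(im,uv); uv=np.array(uv).astype(int).reshape(-1,2)
    return np.array(im["eye"])+d*im["z_map"][uv[:,1],uv[:,0]][:,None]
def cloud(im):
    h,w=im["z_map"].shape; v,u=np.mgrid[:h,:w]
    return depth(im,np.c_[u.ravel(),v.ravel()]).reshape(h,w,3)
E
python3 - <<'E'
from h import *
for n in("top","side"):
    im=get_image(n); np.save(n+".npy",im,allow_pickle=True)
    cv2.imwrite(f"pics/{n}.png",cv2.cvtColor(im["frame"],cv2.COLOR_RGB2BGR)); print(n,im["eye"],im["attitude"],im["dist"],im["vertical_fov"],(im["z_map"]>0).mean())
print(telemetry.observe(),env.pinch_z)
E
```

```text
top [ 0.22114072 -0.04714941  1.83668135] [[ 0.00827502  0.98191206 -0.18915662]
 [-0.99992584  0.00981561  0.00720918]
 [ 0.00893547  0.18908293  0.98192047]] [-0.20592697  0.          0.          0.          0.        ] 43.412431749271356 0.9960841836734694
side [0.29935417 0.75535086 1.12688931] [[-0.95630498  0.22517971 -0.18648024]
 [-0.29227785 -0.75239334  0.59032018]
 [-0.00737837  0.61903018  0.78533254]] [-0.04003334  0.          0.          0.          0.        ] 46.71684093855093 0.9961649659863946
{'time_s': 0.1, 'q': array([-8.32676287e+01,  2.18373557e+01,  7.43789715e+01,  1.16498435e-03,
        8.38582822e+01, -1.23347392e+01]), 'qvel': array([ 1.72098290e-02, -3.95945235e-02, -1.48042906e-01, -3.46176972e-05,
       -2.62287450e-02,  2.38233461e-02]), 'joint_efforts': array([ 2.54636805e-03, -4.49223912e+01, -2.31658763e+01, -2.28805739e-04,
        3.68325229e-03, -1.58211031e-05]), 'position': array([ 0.17965264, -0.51955724,  0.23077988]), 'tool_rot': array([[ 9.45137324e-01,  3.26673264e-01, -1.32580129e-04],
       [ 3.26673155e-01, -9.45136483e-01,  1.29556982e-03],
       [ 2.97921704e-04, -1.26780176e-03, -9.99999152e-01]]), 'ft_force': array([-0.16931328,  0.03078249, -0.33224308]), 'wrist_torque': array([-0.01606318, -0.0315951 , -0.000843  ]), 'gripper_force': 0.0, 'grip_width': 0.08535476710956721} 0.0187
```

View pics/top.png

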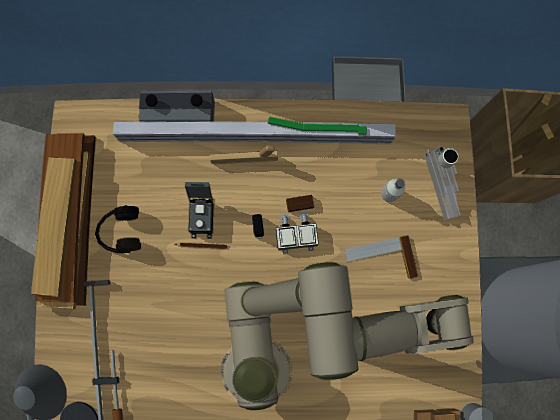

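View pics/side.png

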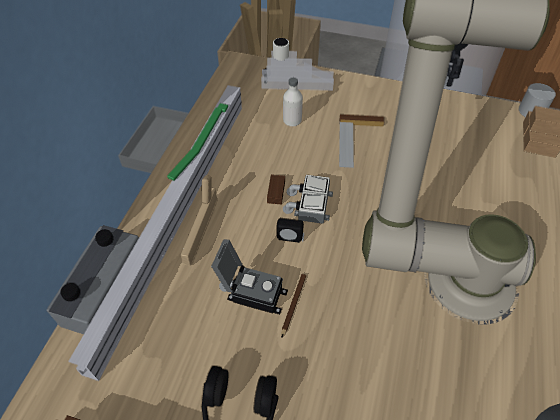

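The top view shows the saw switch near (200,210) with its open flap at (199,190), and the twin switch near (297,235) with its left rocker at (288,238). The tape measure is at (258,225) and the pencil at (202,245). Next I'll enlarge both views and measure with depth.

```bash
cat > m.py <<'E'
from h import *
cr={"top":(165,170,335,265),"side":(200,160,345,320)}
for n in cr:
    im=np.load(n+".npy",allow_pickle=True).item(); x0,y0,x1,y1=cr[n]
    c=cv2.resize(im["frame"][y0:y1,x0:x1],None,fx=4.5 if n=="top" else 3.7,fy=4.5 if n=="top" else 3.7,interpolation=cv2.INTER_CUBIC)
    cv2.imwrite(f"pics/{n}_c.png",cv2.cvtColor(c,cv2.COLOR_RGB2BGR))
    P=cloud(im); g=cv2.cvtColor(im["frame"],cv2.COLOR_RGB2HSV)
    sub=np.zeros(g.shape[:2],bool); sub[y0:y1,x0:x1]=1
    m=(sub&(g[...,1]<60)&(g[...,2]>175)).astype(np.uint8)
    k,l,s,ce=cv2.connectedComponentsWithStats(m)
    for i in range(1,k):
        if s[i,4]>15: print(n,"white",ce[i].round(1),s[i],"median",np.median(P[l==i],0).round(4))
    # box clouds
    for nm,lo,hi,zl in(("high",0.03,0.3,0),):
        q=(sub&(P[...,2]>lo)).astype(np.uint8)
        k,l,s,ce=cv2.connectedComponentsWithStats(q)
        for i in range(1,k):
            if s[i,4]>60:
                p=P[l==i]; r=cv2.minAreaRect(p[:,:2].astype(np.float32)*1000)
                print(n,"obj",ce[i].round(1),s[i,4],"rect",np.round(r[0],1),np.round(r[1],1),round(r[2],1),"z",np.percentile(p[:,2],[5,50,95,100]).round(3))
E
python3 m.py
```

```text
top white [199.2 208.6] [196 205   7   8  52] median [0.5475 0.2014 0.071 ]
top white [198.8 223. ] [197 220   5   7  25] median [0.4983 0.2005 0.0681]
top white [307.2 233.5] [300 224  16  19 189] median [ 0.4672 -0.168   0.0553]
top white [294.6 229.9] [291 226   6  11  16] median [ 0.4829 -0.1271  0.0498]
top white [298.4 236.6] [297 226   6  20  25] median [ 0.4568 -0.1375  0.0495]
top white [278.  236.9] [277 228   3  20  29] median [ 0.4591 -0.0692  0.0475]
top white [287.1 236.6] [280 229  15  16 169] median [ 0.4556 -0.0998  0.0556]
top obj [199.5 206.9] 1167 rect [404.1 125.7] [484.7 135.7] 27.7 z [0.048 0.062 0.164 1.837]
top obj [257.4 224.9] 226 rect [377.1 -14.4] [317.8  36.3] 7.7 z [0.05  0.066 0.073 1.837]
top obj [296.4 235.1] 959 rect [395.1 -83.4] [148.2 322.9] 53.6 z [0.037 0.052 0.063 1.837]
side white [312. 188.] [306 184  16   7  23] median [ 0.4756 -0.1452  0.0556]
side white [313.3 201.1] [303 195  21  14 212] median [ 0.4588 -0.1003  0.0554]
side white [312.1 210.7] [299 208  25   6  38] median [ 0.4512 -0.0691  0.0491]
side white [246.9 280.2] [241 274  14  13  59] median [0.5541 0.2059 0.0698]
side white [266.7 285.1] [263 281   9   9  44] median [0.5028 0.2025 0.0676]
side obj [202.9 165.8] 95 rect [ 814.9 -144.7] [ 5.8 71.1] 0.6 z [0.033 0.047 0.076 0.086]
side obj [206.1 199.2] 525 rect [548.6 359.9] [ 60.2 932.9] 28.5 z [0.035 0.06  0.127 1.127]
side obj [312.8 195.7] 1135 rect [423.  280.3] [110.6 975.4] 8.1 z [0.034 0.051 0.061 1.127]
side obj [289.6 226.9] 442 rect [391.9 366.4] [ 70.9 798.5] 16.5 z [0.034 0.064 0.07  1.127]
side obj [244.8 278.1] 2386 rect [472.2 460.8] [164.7 662.8] 16.4 z [0.043 0.061 0.162 1.127]
```

View pics/top_c.png

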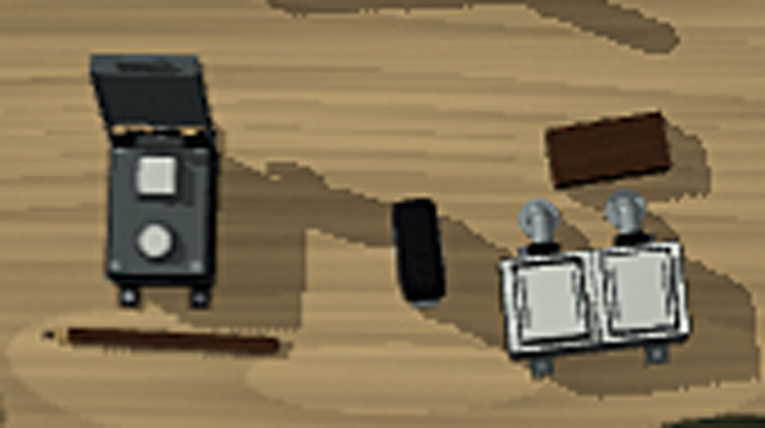

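View pics/side_c.png

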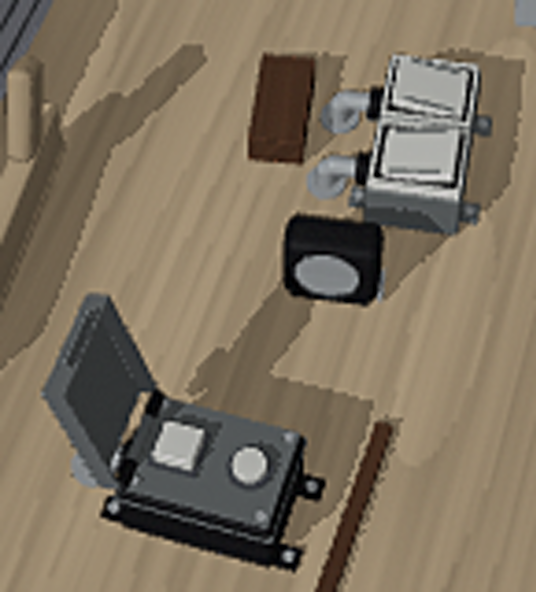

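Both crops agree: the left rocker's plate centre is at top crop (552,302), the right one's at (641,290). The start button is at (155,240), the stop at (156,175), and the flap's free edge at about y=62. Next come the poses.

```bash
cat > p.py <<'E'
from h import *
T=np.load("top.npy",allow_pickle=True).item(); S=np.load("side.npy",allow_pickle=True).item()
c=lambda L,f,o:np.array(L)/f+np.array(o)-0.5+.5/f
tw=onz(T,c([(503,258),(683,242),(690,340),(513,355)],4.5,(165,170)),.05)
print("twin corners",tw.round(4).tolist(),"ctr",tw.mean(0).round(4))
print("sizes",np.linalg.norm(np.roll(tw,-1,0)-tw,axis=1).round(4), "yaw from y edges",[np.degrees(np.arctan2(*(a-b)[:2]*[-1,1])).round(2) for a,b in((tw[0],tw[1]),(tw[3],tw[2]))])
print("buttons top", onz(T,[(198.8,223.0),(199.2,208.6)],[.068,.071]).round(4).tolist())
print("buttons side", onz(S,[(266.7,285.1),(246.9,280.2)],[.068,.071]).round(4).tolist())
for n,im in(("top",T),("side",S)):
    P=cloud(im)
    for nm,(xa,xb,ya,yb) in dict(twin=(.38,.53,-.22,-.04),saw=(.43,.56,.14,.27)).items():
        z=(P[...,2]>.042)&(P[...,2]<.066)&(P[...,0]>xa)&(P[...,0]<xb)&(P[...,1]>ya)&(P[...,1]<yb)
        r=cv2.minAreaRect(P[z][:,:2].astype(np.float32)*1000); print(n,nm,np.round(r[0],1),np.round(r[1],1),round(r[2],1))
    f=P[(P[...,2]>.085)&(P[...,2]<.2)&(P[...,0]>.56)&(P[...,0]<.72)&(P[...,1]>.12)&(P[...,1]<.29)]
    m=f.mean(0); w=np.linalg.svd(f-m)[2] if len(f)<3000 else 0
    print(n,"flap",len(f),m.round(4),w[2].round(3),"min",f.min(0).round(3),"max",f.max(0).round(3))
E
python3 p.py
```

```text
twin corners [[0.4904, -0.0634, 0.05], [0.504, -0.2007, 0.05], [0.4288, -0.2057, 0.05], [0.4163, -0.0716, 0.05]] ctr [ 0.4599 -0.1353  0.05  ]
sizes [0.1379 0.0753 0.1347 0.0745] yaw from y edges [np.float64(5.65), np.float64(5.31)]
buttons top [[0.4984, 0.2009, 0.068], [0.5477, 0.2009, 0.071]]
buttons side [[0.5021, 0.2016, 0.068], [0.5526, 0.2043, 0.071]]
top twin [ 466.8 -133. ] [ 86.4 139.1] 6.1
top saw [514.9 199.8] [90.7 78.5] 0.9
top flap 295 [0.6069 0.2007 0.1323] [-0.987 -0.009  0.163] min [0.585 0.16  0.085] max [0.623 0.239 0.178]
side twin [ 465.3 -133.4] [ 74.4 143.6] 6.6
side saw [516.8 201.8] [80.3 86.2] 89.9
side flap 670 [0.609  0.1994 0.1297] [-0.982 -0.002  0.188] min [0.588 0.157 0.085] max [0.626 0.242 0.176]
```

Request:
apply_moves --pt "0 0 0 0 0 6.7 0" --pt "0 0 0 0 0 6.7 0" --pt "29 -39 0 0 0 0 0" --pt "29 -39 0 0 0 0 0" --pt "30 -39 0 0 0 0 0" --pt "30 -39 0 0 0 0 0" --pt "30 -39 0 0 0 0 0" --pt "30 -39 0 0 0 0 0" --pt "30 -39 0 0 0 0 0" --pt "29 -39 0 0 0 0 0" --pt "29 -39 40 0 0 0 0" --pt "29 -38 40 0 0 0 0"

```text
time_s: 1.6
position: [0.4353, -0.1024, 0.1508]
tool_rot: [[0.995, 0.099, 0.001], [0.099, -0.995, -0.001], [0.001, 0.001, -1.0]]
ft_force: [1.0, -1.5, 0.1]
grip_width: -0.0001
gripper_force: 0.0
```

Run:
```python
from h import *
o=telemetry.observe(); print(o["position"],o["tool_rot"].round(4).tolist(),o["ft_force"],o["grip_width"])
```

```text
[ 0.43531544 -0.10241571  0.15078504] [[0.9951, 0.0988, 0.0011], [0.0988, -0.9951, -0.0007], [0.0011, 0.0008, -1.0]] [ 1.03796001 -1.54575283  0.11166379] -0.0001147244756217969
```

Request:
apply_moves --pt "0 0 40 0 0 0 0" --pt "0 0 40 0 0 0 0" --pt "0 0 5 0 0 0 0" --pt "0 0 3 0 0 0 0" --pt "0 0 3 0 0 0 0" --pt "0 0 3 0 0 0 0" --pt "0 0 3 0 0 0 0" --pt "0 0 2 0 0 0 0" --pt "0 0 0 0 0 0 0"

```text
time_s: 2.72
position: [0.4346, -0.1039, 0.0525]
tool_rot: [[0.995, 0.099, -0.0], [0.099, -0.995, 0.0], [-0.0, -0.0, -1.0]]
ft_force: [-1.3, -0.3, 2.0]
grip_width: 0.0004
gripper_force: 0.7
```

Request:
apply_moves --pt "0 0 1 0 0 0 0" --pt "0 0 1 0 0 0 0" --pt "0 0 0 0 0 0 0"

```text
time_s: 3.1
position: [0.4347, -0.1039, 0.0519]
tool_rot: [[0.995, 0.099, 0.001], [0.099, -0.995, -0.001], [0.001, 0.001, -1.0]]
ft_force: [-7.7, 0.6, 21.4]
grip_width: 0.0001
gripper_force: 11.3
```

Request:
apply_moves --pt "0 0 -30 0 0 4 0" --pt "0 0 -50 0 0 0 0" --pt "9 -38 0 0 0 0 0" --pt "9 -38 0 0 0 0 0" --pt "9 -38 0 0 0 0 0" --pt "9 -38 0 0 0 0 0" --pt "9 -38 0 0 0 0 0" --pt "9 -38 0 0 0 0 0" --pt "10 -38 0 0 0 0 0" --pt "10 -37 0 0 0 0 0" --pt "0 0 20 0 0 0 0" --pt "0 0 0 0 0 0 0"

```text
time_s: 4.6
position: [0.4991, 0.2015, 0.1094]
tool_rot: [[1.0, 0.03, -0.003], [0.03, -1.0, -0.0], [-0.003, 0.0, -1.0]]
ft_force: [-0.2, -1.0, 0.1]
grip_width: -0.0001
gripper_force: 0.0
```

Run:
```python
from h import *
for n,(x0,y0,x1,y1) in {"side":(200,160,345,320)}.items():
    im=get_image(n); np.save(n+"2.npy",im,allow_pickle=True)
    cv2.imwrite(f"pics/{n}2.png",cv2.cvtColor(cv2.resize(im["frame"][y0:y1,x0:x1],None,fx=3.7,fy=3.7,interpolation=cv2.INTER_CUBIC),cv2.COLOR_RGB2BGR))
P=cloud(im)
w=P[193:212,301:326].reshape(-1,3); w=w[(w[:,2]>.04)]; w=w[np.hypot(*(w[:,:2]-[.457,-.1005]).T)<.022]
print("left rocker plane slope",np.linalg.lstsq(np.c_[w[:,:2],np.ones(len(w))],w[:,2],rcond=None)[0],len(w))
```

```text
left rocker plane slope [0. 0. 0.] 0
```

View pics/side2.png

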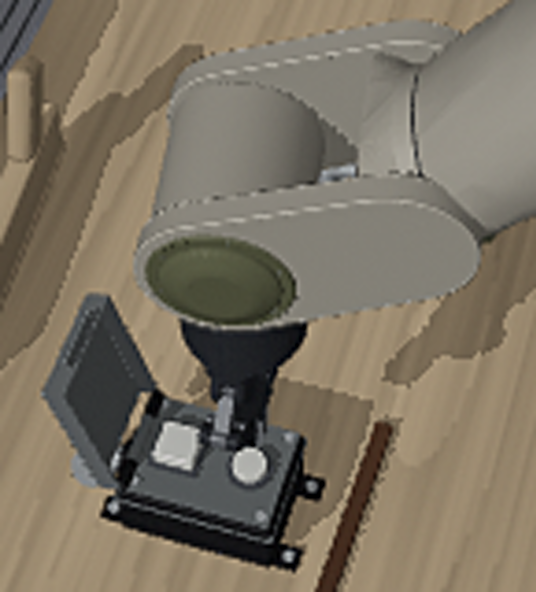

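The arm hides the twin switch in this view. The fingers hang above the start button (crop (250,465)), clear of the stop button (178,447). I'll check the rocker tilt from the top camera before pressing.

Run:
```python
from h import *
a=np.load("top.npy",allow_pickle=True).item(); b=get_image("top")
for im in(a,b):
    P=cloud(im)
    for c in((.457,-.1007),(.464,-.1683)):
        m=(np.hypot(P[...,0]-c[0],P[...,1]-c[1])<.021)&(P[...,2]<.08); w=P[m]
        print(c,len(w),np.linalg.lstsq(np.c_[w[:,:2]-c,np.ones(len(w))],w[:,2],rcond=None)[0].round(3) if len(w)>20 else "hidden")
```

```text
(0.457, -0.1007) 115 [-0.207 -0.088  0.056]
(0.464, -0.1683) 121 [ 0.265 -0.022  0.055]
(0.457, -0.1007) 118 [0.219 0.043 0.055]
(0.464, -0.1683) 118 [0.168 0.016 0.055]
```

The rocker's tilt has flipped and now matches the lamp's, so the extractor is on. Pressing start.

Request:
apply_moves --pt "0 0 20 0 0 0 0" --pt "1 0 15 0 0 0 0" --pt "0 0 4 0 0 0 0" --pt "0 0 3 0 0 0 0" --pt "0 0 2 0 0 0 0" --pt "0 0 2 0 0 0 0" --pt "0 0 1 0 0 0 0" --pt "0 0 0 0 0 0 0"

```text
time_s: 5.7
position: [0.501, 0.2012, 0.0639]
tool_rot: [[1.0, 0.029, 0.001], [0.029, -1.0, -0.0], [0.001, 0.0, -1.0]]
ft_force: [-0.4, -0.9, 4.2]
grip_width: -0.0002
gripper_force: 1.9
```

Request:
apply_moves --pt "0 0 1 0 0 0 0" --pt "0 0 1 0 0 0 0" --pt "0 0 1 0 0 0 0" --pt "0 0 0 0 0 0 0"

```text
time_s: 6.2
position: [0.5011, 0.2012, 0.0619]
tool_rot: [[1.0, 0.029, 0.002], [0.029, -1.0, 0.0], [0.002, -0.0, -1.0]]
ft_force: [-3.2, -1.3, 15.8]
grip_width: 0.0
gripper_force: 7.9
```

Request:
apply_moves --pt "0 0 -20 0 0 0 0" --pt "0 0 -45 0 0 0 0" --pt "0 0 -45 0 0 0 0" --pt "0 0 -45 0 0 0 0" --pt "0 0 -35 0 0 0 0" --pt "39 0 0 0 0 0 0" --pt "39 0 0 0 0 0 0" --pt "39 0 0 0 0 0 0" --pt "38 0 0 0 0 0 0" --pt "0 0 0 0 0 0 0"

```text
time_s: 7.45
position: [0.6571, 0.2054, 0.248]
tool_rot: [[1.0, 0.028, -0.003], [0.028, -1.0, -0.0], [-0.003, 0.0, -1.0]]
ft_force: [0.4, 0.1, -0.5]
grip_width: 0.0001
gripper_force: 0.0
```

Run:
```python
from h import *
o=telemetry.observe(); print(o["position"],o["ft_force"],o["q"].round(1))
h=np.array([.578,.060])
for d in range(100,-1,-10):
    t=np.radians(d); P=h+np.array([-.09*np.cos(t)+.017*np.sin(t),.09*np.sin(t)+.017*np.cos(t)])+[.011,0]; print(d,(P*1000).round(1))
```

```text
[0.65705036 0.20542737 0.24798962] [ 0.35030192  0.09756501 -0.50304323] [ 7.5 36.3 46.4  0.  97.5 95.9]
100 [621.4 145.7]
90 [606. 150.]
80 [590.1 151.6]
70 [574.2 150.4]
60 [558.7 146.4]
50 [544.2 139.9]
40 [531.  130.9]
30 [519.6 119.7]
20 [510.2 106.8]
10 [503.3  92.4]
0 [499.  77.]
```

Request:
apply_moves --pt "0 0 40 0 0 0 0" --pt "0 0 40 0 0 0 0" --pt "0 0 20 0 0 0 0" --pt "-20 0 0 0 0 0 0" --pt "-10 0 0 0 0 0 0" --pt "-6 0 0 0 0 0 0" --pt "-8 0 -2 0 0 0 0" --pt "-8 0 0 0 0 0 0" --pt "-8 0 0 0 0 0 0" --pt "0 0 0 0 0 0 0"

```text
time_s: 8.7
position: [0.5951, 0.2039, 0.1526]
tool_rot: [[1.0, 0.029, -0.001], [0.029, -1.0, -0.0], [-0.001, 0.0, -1.0]]
ft_force: [0.1, -0.4, -0.3]
grip_width: -0.0003
gripper_force: 0.0
```

Request:
apply_moves --pt "-5 0 1 0 0 0 0" --pt "-8 0 0 0 0 0 0" --pt "-8 0 1 0 0 0 0" --pt "-8 0 2 0 0 0 0" --pt "-8 0 2 0 0 0 0"

```text
time_s: 9.32
position: [0.5581, 0.2029, 0.1465]
tool_rot: [[1.0, 0.029, -0.0], [0.029, -1.0, -0.0], [-0.0, 0.0, -1.0]]
ft_force: [0.2, 1.0, 0.1]
grip_width: 0.0001
gripper_force: 0.3
```

Run:
```python
from h import *
im=get_image("side"); x0,y0,x1,y1=200,160,345,320
cv2.imwrite("pics/side3.png",cv2.cvtColor(cv2.resize(im["frame"][y0:y1,x0:x1],None,fx=3.7,fy=3.7,interpolation=cv2.INTER_CUBIC),cv2.COLOR_RGB2BGR))
```

```text
(no output)
```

View pics/side3.png

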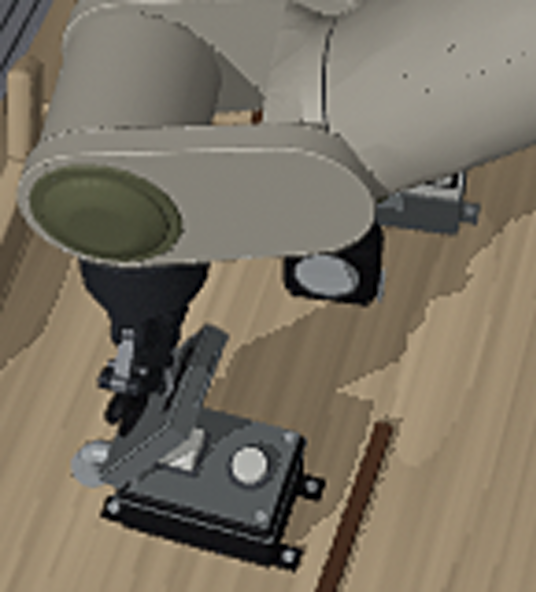

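The flap is following at about 60° (crop (180,400)), with the fingers on its outer face above the mushroom (92,462). I'll continue along the arc.

Request:
apply_moves --pt "-7 0 3 0 0 0 0" --pt "-7 0 4 0 0 0 0" --pt "-7 0 4 0 0 0 0" --pt "-6 0 5 0 0 0 0" --pt "-6 0 5 0 0 0 0" --pt "-5 0 6 0 0 0 0" --pt "-5 0 6 0 0 0 0" --pt "-5 0 7 0 0 0 0" --pt "-4 0 7 0 0 0 0" --pt "-3 0 7 0 0 0 0" --pt "-2 0 6 0 0 0 0" --pt "0 0 0 0 0 0 0"

```text
time_s: 10.88
position: [0.5015, 0.2012, 0.0861]
tool_rot: [[1.0, 0.029, -0.001], [0.029, -1.0, -0.0], [-0.001, 0.0, -1.0]]
ft_force: [0.3, 0.8, -0.2]
grip_width: 0.0002
gripper_force: 0.0
```

Request:
apply_moves --pt "-1 0 3 0 0 0 0" --pt "-1 0 3 0 0 0 0" --pt "0 0 2 0 0 0 0" --pt "0 0 1 0 0 0 0" --pt "0 0 0 0 0 0 0"

```text
time_s: 11.5
position: [0.4998, 0.2012, 0.0775]
tool_rot: [[1.0, 0.029, -0.0], [0.029, -1.0, -0.0], [-0.0, 0.0, -1.0]]
ft_force: [-1.1, -0.2, -0.4]
grip_width: -0.0002
gripper_force: 0.0
```

Request:
apply_moves --pt "0 0 1 0 0 0 0" --pt "0 0 0 0 0 0 0"

```text
time_s: 11.75
position: [0.4999, 0.2012, 0.077]
tool_rot: [[1.0, 0.029, 0.001], [0.029, -1.0, 0.0], [0.001, -0.0, -1.0]]
ft_force: [-1.7, -0.8, 3.0]
grip_width: 0.0002
gripper_force: 2.2
```

Request:
apply_moves --pt "0 0 1 0 0 0 0" --pt "0 0 0 0 0 0 0" --pt "0 0 0 0 0 0 0"

```text
time_s: 12.12
position: [0.4999, 0.2012, 0.0768]
tool_rot: [[1.0, 0.029, 0.001], [0.029, -1.0, 0.0], [0.001, -0.0, -1.0]]
ft_force: [-4.3, -0.7, 13.2]
grip_width: 0.0003
gripper_force: 6.5
```

Hard stop at z = 76.8 mm, so the flap is shut. Lifting away, straight up then back.

Request:
apply_moves --pt "0 0 -20 0 0 0 0" --pt "0 0 -40 0 0 0 0" --pt "0 0 -50 0 0 0 0" --pt "0 0 -40 0 0 0 0" --pt "-25 20 0 0 0 0 0" --pt "-25 40 0 0 0 0 0" --pt "-10 40 0 0 0 0 0" --pt "-10 40 0 0 0 0 0" --pt "0 40 0 0 0 0 0" --pt "0 40 0 0 0 0 0" --pt "0 40 0 0 0 0 0" --pt "0 0 0 0 0 0 0"

```text
time_s: 13.62
position: [0.4375, -0.0627, 0.2254]
tool_rot: [[1.0, 0.026, -0.0], [0.026, -1.0, -0.0], [-0.0, 0.0, -1.0]]
ft_force: [0.6, -0.1, -0.1]
grip_width: 0.0002
gripper_force: 0.0
```

Run:
```python
from h import *
im=get_image("side"); x0,y0,x1,y1=200,160,345,320
cv2.imwrite("pics/side4.png",cv2.cvtColor(cv2.resize(im["frame"][y0:y1,x0:x1],None,fx=3.7,fy=3.7,interpolation=cv2.INTER_CUBIC),cv2.COLOR_RGB2BGR))
P=cloud(im); 
for x in(.475,.485,.495,.515): 
    m=(np.hypot(P[...,0]-x,P[...,1]-.201)<.006); print(x,np.median(P[m][:,2]).round(4))
```

```text
0.475 0.0659
0.485 0.0767
0.495 0.075
0.515 0.0774
```

View pics/side4.png

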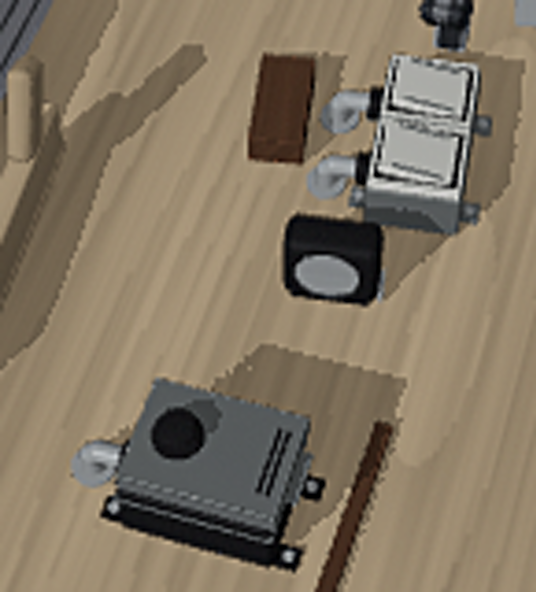

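The flap lies flat over the buttons (crop (215,455)) with the mushroom out at (178,433). Both rockers (425,150) and (432,88) tilt the same way, nothing loose has moved, and the arm is clear.

```bash
python3 -c "
from rig import env; print(env.close_job())"
```

```text
the job is handed in; nothing more can be done
None
```

I switched the extractor on, pressed the start button right down and pushed the flap shut, then handed the job in with the arm clear; the hand-in returned no verdict.

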